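# Heft two look-alike capacitors and show the genuine one to the camera

## Robot

A 6-joint arm with a two-finger parallel gripper is mounted at the origin on the work surface. World frame = base frame: x ahead of the robot, y to its left, z up, the work surface at z = 0. Lengths are in mm, angles in rad, forces in N, time in s.
With the tool pointing down it reaches from about 350 to 975 mm from the base axis. Payload 7.1 kg.
Tool frame: the origin (TCP) lies at the centre of the arm's flange, where the gripper is bolted on; the fingertips stand 182 mm ahead of it and the grasp point (between the pads) lies 163 mm ahead of it; z points along the fingers, y is the line along which they close (so a half turn about z gives the same grasp; the last joint's range is limited). The gripper opens to 88 mm and grips with 3 to 60 N. Pads are 20 mm wide; open, the fingers measure 115 mm over their backs; the gripper's body (75 mm by 178 mm) begins 61 mm behind the grasp point.
Start: joints at [1.174, 0.423, 1.63, -0, 1.089, -0.019], TCP at [230.516, 580.921, 404.675] pointing down, gripper open.
Joint ranges: [-3, 3], [-0.9, 2.11], [0.09, 2.58], [-1.31, 4.45], [0.11, 2.69], [-2.54, 2.54]. Speed limits (rad/s): [2.39, 2.39, 3.01, 3.14, 3.14, 3.14].

## Interface

Orientations are given as a rotation vector (axis times angle).
In Python, from workcell import readout, get_image, ctrl gives the robot as it stands.
- The arm moves only by the tool step_arm, never from a script. Its argument "targets" is a list that holds one entry, the list of rows, each a list of 7 numbers: the shift along the world's x, y, z as a fraction of full scale, then the turn, a rotation vector about the world's x, y, z as a fraction of full scale, then the opening, from 0 (shut) to 1 (fully open). In form: [[[dx, dy, dz, wx, wy, wz, claw], ...]]. A call has exactly 5 rows; each row shifts and turns the commanded pose from where the row before left it; what a row does not reach is not made up. Full scale, the value 1, is 0.05 m for a shift and 4 degrees for a turn. A row lasts 1/8 s, in which the tool goes at most 62.5 mm and 10.7 degrees, less where a joint would pass 70% of its speed; a pose out of reach is approached as far as the arm can. A call with a number of a shift or a turn outside -1 to 1 is refused whole. A call with a gripper value outside its range is refused whole. The fingers move at their own pace and stop on an object; the grip force is fixed at half the most. Time passes only in rows, so rows that do not move let the fingers close, or fill a call up. It gives the time, the measured TCP pose, the force, the opening and the grip force at its end, in the units of the state.
- readout.get_obs(): the state, without advancing time (a new reading comes with each control period).
- get_image(name): name is "scene" or "top" or "wrist"; returns a dict with "pixels" (420x560x3 uint8, red, green, blue), "intrinsics" (3x3 intrinsics, pixels), "k1" (the pictures are not rectified: a ray, as slopes to the right and down, at radius r is drawn at 1 + k1 r^2 times it, then the intrinsics apply), "extrinsics" (4x4, takes a point from world to camera coordinates). Camera axes: x right, y down, z forward; pixel columns grow to the right and rows downward; lengths in mm; the calibration is good to about 2 mm. A picture is of the moment at which its call begins. There is no depth.
- ctrl.close_job(): hands the job in; it is judged then, once.
The state is a dict: "t": time; "qpos": joint angles; "qvel": joint speeds; "joint_torque": joint torques, N m; "ee_pos": TCP position; "orientation": TCP orientation; "ft_force": force on the tool from outside, world axes, zero at the start; "moment": the same for the moment, N m; "width": finger opening in mm; "grasp_force": force on a finger pad.
Only numpy, scipy, OpenCV 4.12 (cv2) and the standard library are available. Lean on these libraries where they do the work, as an engineer would, in place of code of your own. Each camera call takes 0.05 s, during which the arm holds its last target. There are 200 camera calls.

## Task

The two blue capacitor cans on the bench look the same, but one is a fake with too little inside: lift each in turn and judge by its weight which is the heavier, genuine one. Lower the lighter one, without dropping it, fully home into one of the tray's two big round nests that match it and let go; then finish while holding the heavier one up, upright and still, its middle level with the camera's lens and straight in front of it, about 18 cm from the lens. Leave the camera, the tray's rectifier, the transformer, the solder reel and the meter alone.

Things in the scene. Friction and masses are not known exactly. Their poses are not given: they have to be found in the camera images.
- can_a: One of two like capacitor cans: an upright cylinder in a blue sleeve with a white stripe, 51 mm in diameter and 95 mm tall (two screw terminals add 7 mm on top, within 16 mm of the axis). Origin at the centre of its underside, z up along its axis. Loose, stands on the bench (z = 0) at the start. Weighs between 0.1 and 0.4 kg; its weight cannot be seen and differs from the other can's by at least 0.1 kg. A grip of 25 N holds it.
- can_b: The other capacitor can: same shape, size, look and origin as can_a. Loose, stands on the bench at the start. Weighs between 0.1 and 0.4 kg; differs from the other can's weight by at least 0.1 kg.
- tray: Fixed kit tray: black foam in a thin yellow rim, the floors of its nests yellow, 164 x 234 mm (x, y), its top face 35 mm above the bench. Origin at the centre of its underside, z up. Along its far long side (its +x side) are the two big round nests, at (30, 55) and (30, -55) mm in its frame, both empty; along its near side three small nests (square, slot, small round) that the cans do not fit.
- nest_1 (a point): Centre of the floor of one big round nest: 56 mm in diameter, 30 mm deep, 2 mm chamfer at the mouth; the floor lies 5 mm above the bench, so a can in it stands 65 mm above the tray's top face. Axes as the tray's.
- nest_2 (a point): Centre of the floor of the other big round nest, same size. Axes as the tray's.
- camera: Fixed compact camera on a three-legged table tripod; body 36 x 108 x 64 mm, top 202 mm above the bench, tripod feet within 76 mm of its axis. Origin on the bench under the camera body, z up; its lens looks along its own -x, roughly towards the robot.
- lens (a point): Centre of the front of the camera's lens, 170 mm above the bench. Axes as the camera's: the lens looks horizontally along this point's -x; the can is to be held about 180 mm out along -x.
- rectifier: Bystander: black square bridge rectifier, 28 x 28 x 10 mm with blade terminals on top (23 mm in all), in the tray's square nest. Loose; origin at the centre of its underside.
- transformer: Bystander: small mains transformer, grey steel core with yellow windings, 90 x 53 x 61 mm. Loose on the bench; origin at the centre of its underside.
- solder: Bystander: upright solder reel with green flanges, 60 mm in diameter, 50 mm tall. Loose on the bench; origin at the centre of its underside.
- meter: Bystander: yellow handheld multimeter lying flat, 150 x 76 x 45 mm. Loose on the bench; origin at the centre of its underside.

How it is judged (in metres and radians):
On the way, in this order (a step that is already met when the one before it is completed fails the run):
1. one of the cans is lifted clear of the bench in the fingers (((height (world z) of can_a above 0.02 m and contact force between the fingers and can_a above 0.5 N) or (height (world z) of can_b above 0.02 m and contact force between the fingers and can_b above 0.5 N))), for 0.2 s.
2. a can that presses on the tray with less than 2.3 N, its own weight (only the lighter does), stands fully home in a big round nest, let go ((((horizontal distance between can_a and nest_1 below 0.006 m or horizontal distance between can_a and nest_2 below 0.006 m) and z of can_a in the frame of nest_1 below 0.004 m and angle between can_a's own z axis and vertical below 0.1 rad and linear speed of can_a below 0.02 m/s and contact force between the fingers and can_a below 0.1 N and contact force between can_a and tray between 0.8 and 2.3 N) or ((horizontal distance between can_b and nest_1 below 0.006 m or horizontal distance between can_b and nest_2 below 0.006 m) and z of can_b in the frame of nest_1 below 0.004 m and angle between can_b's own z axis and vertical below 0.1 rad and linear speed of can_b below 0.02 m/s and contact force between the fingers and can_b below 0.1 N and contact force between can_b and tray between 0.8 and 2.3 N))), for 0.2 s.
At the end, for the whole second after the job is handed in: Lighter can upright, at rest and let go in either big round nest (within 6 mm of centre, 4 mm of floor). Heavier held by the fingers alone before the lens: 13 to 23 cm out, within 35 mm sideways, middle within 35 mm of lens height, tilt under 0.2 rad, slower than 3 cm/s ((((horizontal distance between can_a and nest_1 below 0.006 m or horizontal distance between can_a and nest_2 below 0.006 m) and z of can_a in the frame of nest_1 below 0.004 m and angle between can_a's own z axis and vertical below 0.1 rad and linear speed of can_a below 0.02 m/s and contact force between each of the fingers, can_b and can_a below 0.1 N and contact force between can_a and tray between 0.8 and 2.3 N and x of can_b in the frame of lens between -0.23 and -0.13 m and y of can_b in the frame of lens between -0.035 and 0.035 m and height (world z) of can_b between 0.0875 and 0.1575 m and angle between can_b's own z axis and vertical below 0.2 rad and linear speed of can_b below 0.03 m/s and contact force between the fingers and can_b above 1 N and contact force between can_b and tray below 0.1 N and contact force between can_b and camera below 0.1 N and contact force between can_b and transformer below 0.1 N) or ((horizontal distance between can_b and nest_1 below 0.006 m or horizontal distance between can_b and nest_2 below 0.006 m) and z of can_b in the frame of nest_1 below 0.004 m and angle between can_b's own z axis and vertical below 0.1 rad and linear speed of can_b below 0.02 m/s and contact force between each of the fingers, can_a and can_b below 0.1 N and contact force between can_b and tray between 0.8 and 2.3 N and x of can_a in the frame of lens between -0.23 and -0.13 m and y of can_a in the frame of lens between -0.035 and 0.035 m and height (world z) of can_a between 0.0875 and 0.1575 m and angle between can_a's own z axis and vertical below 0.2 rad and linear speed of can_a below 0.03 m/s and contact force between the fingers and can_a above 1 N and contact force between can_a and tray below 0.1 N and contact force between can_a and camera below 0.1 N and contact force between can_a and transformer below 0.1 N))); the arm keeps its last pose, push and grip.
It fails at once if a can is dropped (falls free faster than 0.6 m/s, about 2 cm) ((linear speed of can_a above 0.6 m/s and contact force between the fingers and can_a below 0.05 N) or (linear speed of can_b above 0.6 m/s and contact force between the fingers and can_b below 0.05 N)).
It fails at once if the camera is bumped (more than 2 N) (contact force between camera and anything else above 2 N).
It fails at once if a bystander is moved by more than 15 mm (distance of any of rectifier, transformer, solder, meter from where it was at the start of the episode above 0.015 m).
It also fails if it takes over 64 s, if anything falls off the work surface, if the arm or the gripper's body presses on something with over 40 N, if the wrist force passes 120 N, or if a joint passes its speed limit or range.

## Working session

There is one attempt and no reset: what is moved stays moved. The work goes in short steps, Python scripts to look and compute and a tool call to move; the robot and the scene stay as the last step left them, time stands still between calls to the robot, and variables do not carry over. Pictures are saved under pics/ and viewed, at most 10 in all, crops included, and the job is handed in when it is done.

Besides the shell and the picture viewer there is one more tool, called after "Emit:" as name(argument=value, ...) on one line, values as JSON. step_arm: Moves the arm, as the interface text tells. Shift numbers are shares of 0.05 m and turn numbers shares of 4 degrees, none past 1 either way. Its arguments: {"type":"object","properties":{"targets":{"type":"array"}},"required":["targets"]}

```bash
mkdir -p pics
cat > h.py <<'E'
import numpy as np, cv2, pickle
from workcell import readout, get_image, ctrl
def shot(n,f):
    im=get_image(n); cv2.imwrite(f'pics/{f}.png',cv2.cvtColor(im['pixels'],cv2.COLOR_RGB2BGR)); pickle.dump(im,open(f'pics/{f}.pkl','wb')); return im
def load(f): return pickle.load(open(f'pics/{f}.pkl','rb'))
def ray(im,u,v):
    K=np.array(im['intrinsics'],float); E=np.array(im['extrinsics'],float)
    n=cv2.undistortPoints(np.array([[[u,v]]],float),K,np.array([im['k1'],0,0,0,0.]))[0,0]
    R,t=E[:3,:3],E[:3,3]; return -R.T@t, R.T@np.array([n[0],n[1],1])
def onz(im,u,v,z):
    c,d=ray(im,u,v); return c+d*(z-c[2])/d[2]
def proj(im,P):
    K=np.array(im['intrinsics'],float); E=np.array(im['extrinsics'],float)
    return cv2.projectPoints(np.array(P,float).reshape(-1,3),cv2.Rodrigues(E[:3,:3])[0],E[:3,3],K,np.array([im['k1'],0,0,0,0.]))[0].reshape(-1,2)
E
python3 -c "
from h import *
a=shot('top','t0');b=shot('scene','s0')
for i in (a,b): print(ray(i,280,210))
cv2.imwrite('pics/ts0.png',np.hstack([cv2.resize(cv2.cvtColor(i['pixels'],cv2.COLOR_RGB2BGR),(400,300)) for i in (a,b)]))
print({k:np.round(v,3) for k,v in readout.get_obs().items()})"
```

```text
(array([ 448.72207941,  -17.29967541, 1064.07856134]), array([ 0.17810486, -0.01786623, -0.98417176]))
(array([1234.44096873,   60.75482095,  922.11868163]), array([-0.60901325, -0.10543039, -0.78617315]))
{'t': np.float64(0.1), 'qpos': array([ 1.174,  0.424,  1.631, -0.   ,  1.089, -0.019]), 'qvel': array([-0.   , -0.002, -0.002,  0.002,  0.001, -0.002]), 'joint_torque': array([-0.0000e+00, -5.4562e+01, -2.7433e+01,  6.5000e-02,  1.9000e-02,
       -0.0000e+00]), 'ee_pos': array([230.436, 580.711, 403.99 ]), 'orientation': array([-5.900e-01, -3.085e+00,  2.000e-03]), 'ft_force': array([-0.278,  0.925,  0.045]), 'moment': array([-0.06 , -0.021, -0.064]), 'grasp_force': np.float64(0.0), 'width': np.float64(87.726)}
```

View pics/t0.png

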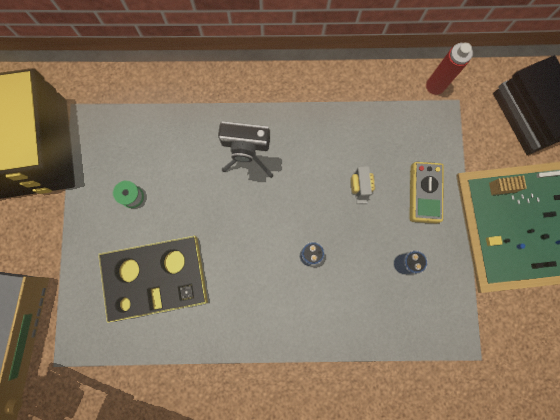

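View pics/s0.png

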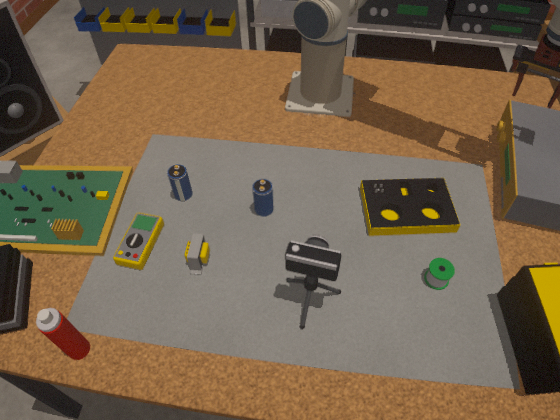

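The top view shows the cans at about (313,254) and (415,262), the tray with big nests at (129,270) and (174,262), and the camera body around (245,136). The scene view shows the cans at (180,185) and (263,198), with the camera at (313,260). Neither view shows anything beside the cans that would block a grasp.

```bash
cat > m.py <<'E'
from h import *
a=load('t0'); s=load('s0')
def blobs(im,lo,hi,roi,mn=30):
    x0,y0,x1,y1=roi; hsv=cv2.cvtColor(im['pixels'],cv2.COLOR_RGB2HSV)
    m=cv2.inRange(hsv,lo,hi); q=np.zeros_like(m); q[y0:y1,x0:x1]=m[y0:y1,x0:x1]
    return q,[c for c in cv2.findContours(q,cv2.RETR_EXTERNAL,cv2.CHAIN_APPROX_NONE)[0] if cv2.contourArea(c)>mn]
for im,roi in ((a,(290,230,440,285)),(s,(160,155,285,225))):
    _,cs=blobs(im,(100,90,20),(130,255,255),roi)
    for c in cs: print('can',cv2.boundingRect(c),cv2.contourArea(c))
q,cs=blobs(a,(20,100,60),(35,255,255),(90,230,215,330),20)
for c in cs:
    (u,v),_,_=cv2.fitEllipse(c) if len(c)>5 else ((0,0),0,0); print('yel',u,v,cv2.contourArea(c),cv2.boundingRect(c),onz(a,u,v,5)[:2])
pts=np.vstack(cs); P=np.array([onz(a,*p[0],35)[:2] for p in pts],np.float32)
r=cv2.minAreaRect(P); print('tray',r,cv2.boxPoints(r))
g=cv2.cvtColor(a['pixels'],cv2.COLOR_RGB2BGR)
A=cv2.resize(g[115:185,205:285],None,fx=5,fy=5,interpolation=3); B=cv2.resize(g[235:280,295:435],None,fx=5,fy=5,interpolation=3)
S=cv2.resize(cv2.cvtColor(s['pixels'],cv2.COLOR_RGB2BGR)[230:300,275:355],None,fx=5,fy=5,interpolation=3)
C=np.zeros((350+225,800,3),np.uint8);C[:350,:400]=A;C[:350,400:]=S;C[350:,:700]=B
cv2.imwrite('pics/c1.png',C)
E
python3 m.py
```

```text
can (255, 193, 18, 22) 171.5
yel 124.72489166259766 303.7302551269531 93.5 (120, 297, 11, 14) [413.36817744 344.51354129]
yel 155.89344787597656 297.7966003417969 162.5 (151, 287, 11, 22) [426.273288   269.72244758]
yel 128.71673583984375 270.1706848144531 331.5 (119, 259, 20, 23) [494.27950895 338.41676483]
yel 173.96163940429688 261.6924133300781 344.5 (164, 251, 21, 23) [513.46646978 228.1088381 ]
yel 200.57760620117188 270.2966003417969 114.0 (194, 236, 14, 68) [491.33869048 162.06411504]
tray ((476.56658935546875, 254.06689453125), (162.43017578125, 202.72262573242188), 10.072026252746582) [[378.87646 339.66272]
 [414.32983 140.06432]
 [574.2567  168.47107]
 [538.80334 368.06946]]
```

View pics/c1.png

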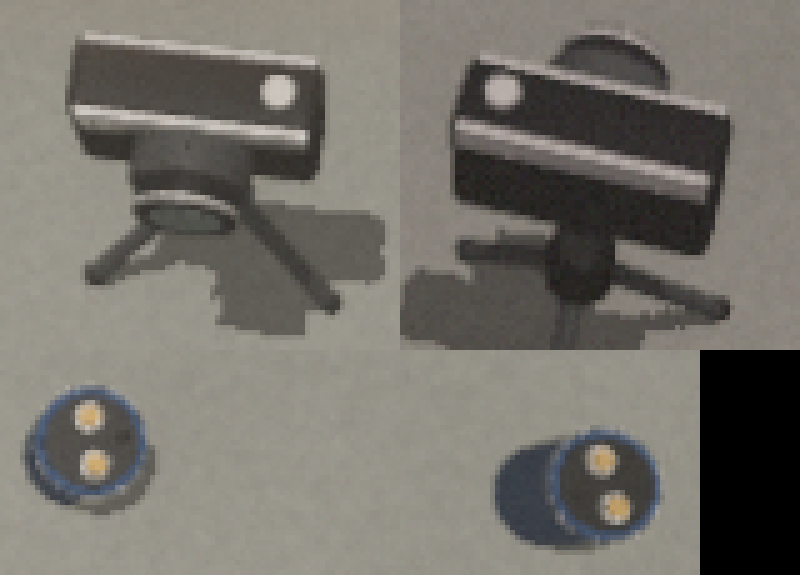

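The crop shows can-top rims centred at (313,252.8) and (415.6,261.6). The camera's top face has corners near (222,122), (270,127), (267,142) and (219.5,137), and the lens ring is centred near (242,158).

```bash
cat > m2.py <<'E'
from h import *
a=load('t0'); s=load('s0')
for u,v in ((313,252.8),(415.6,261.6)): print('can',onz(a,u,v,95))
for x,y in ((85,36),(325,60),(308,138),(73,110)): print('camtop',onz(a,204.6+x/5,114.6+y/5,202))
print('lens',onz(a,204.6+186/5,114.6+216/5,170))
for x,y in ((482,55),(728,110),(710,195),(457,125)): print('camtop s',onz(s,274.6+(x-400)/5,229.6+y/5,202))
n1,n2=np.array([494.28,338.42]),np.array([513.47,228.11]);d=n1-n2;print(np.linalg.norm(d),np.degrees(np.arctan2(-d[0],d[1])))
for c in ((313,252.8),(415.6,261.6)): print(proj(s,onz(a,*c,95)))
for u,v in((126,194),(364,180),(427,192)): print(onz(a,u,v,50)[:2])
print(load('t0')['intrinsics'])
E
python3 m2.py
```

```text
can [ 523.94543411 -108.71715391   95.        ]
can [ 501.21120984 -340.98393487   95.        ]
camtop [796.68613508  88.38817286 202.        ]
camtop [784.98770996 -13.51102197 202.        ]
camtop [750.60061075  -5.94204466 202.        ]
camtop [763.95307515  93.29264963 202.        ]
lens [727.02896354  47.96519945 170.        ]
camtop s [750.27176394  -2.77912682 202.        ]
camtop s [763.32012879  95.90729289 202.        ]
camtop s [802.54008098  91.5993344  202.        ]
camtop s [784.11996266  -8.0915921  202.        ]
111.96674595610968 9.868656508800841
[[261.09840964 186.03029652]]
[[175.63838662 171.04327057]]
[676.1623716 337.3258401]
[ 704.40465318 -242.77245859]
[ 672.31595779 -394.60706003]
[[424.76577043   0.         275.76129679]
 [  0.         424.76577043 219.82522713]
 [  0.           0.           1.        ]]
```

Emit:
step_arm(targets=[[[0.4,-0.92,0,0,0,0,1],[0.4,-0.92,0,0,0,0,1],[0.4,-0.92,0,0,0,0,1],[0.4,-0.92,0,0,0,0,1],[0.4,-0.92,0,0,0,0,1]]])

```text
t: 0.72
ee_pos: [330.8, 349.4, 404.5]
orientation: [-0.589, -3.086, 0.0]
ft_force: [0.6, -0.3, 0.4]
width: 87.9
grasp_force: 0.0
```

Emit:
step_arm(targets=[[[0.4,-0.92,0,0,0,0,1],[0.4,-0.92,0,0,0,0,1],[0.4,-0.92,0,0,0,0,1],[0.4,-0.92,0,0,0,0,1],[0.4,-0.92,0,0,0,0,1]]])

```text
t: 1.35
ee_pos: [430.8, 119.3, 404.6]
orientation: [-0.59, -3.086, -0.0]
ft_force: [0.9, -0.2, 0.1]
width: 88.0
grasp_force: 0.0
```

Emit:
step_arm(targets=[[[0.4,-0.92,0,0,0,0,1],[0.4,-0.92,0,0,0,0,1],[0.4,-0.92,0,0,0,0,1],[0.4,-0.92,0,0,0,0,1],[0.4,-0.92,0,0,0,0,1]]])

```text
t: 1.98
ee_pos: [530.8, -110.7, 404.4]
orientation: [-0.59, -3.085, -0.0]
ft_force: [0.4, -0.2, 1.1]
width: 87.5
grasp_force: 0.0
```

```bash
cat > w.py <<'E'
from h import *
import sys
im=shot('wrist',sys.argv[1])
hsv=cv2.cvtColor(im['pixels'],cv2.COLOR_RGB2HSV)
m=cv2.inRange(hsv,(100,80,30),(130,255,255))
for c in cv2.findContours(m,cv2.RETR_EXTERNAL,cv2.CHAIN_APPROX_NONE)[0]:
    if cv2.contourArea(c)>150: print(cv2.boundingRect(c),cv2.minEnclosingCircle(c))
print(proj(im,[[524,-109,95]]),im['extrinsics'])
E
python3 w.py w1
```

```text
(0, 236, 55, 29) ((27.0, 256.0), 28.160354614257812)
(26, 211, 79, 54) ((65.0, 234.0), 39.05134582519531)
(254, 160, 58, 59) ((282.8811340332031, 188.75137329101562), 29.537336349487305)
[[281.04018832 192.63572784]] [[ 3.70162697e-01  9.28966639e-01  7.49266765e-04 -9.36141687e+01]
 [ 9.01072031e-01 -3.59243546e-01  2.42926469e-01 -5.46385937e+02]
 [ 2.25939755e-01 -8.92471736e-02 -9.70044416e-01  2.59594086e+02]
 [ 0.00000000e+00  0.00000000e+00  0.00000000e+00  1.00000000e+00]]
```

View pics/w1.png

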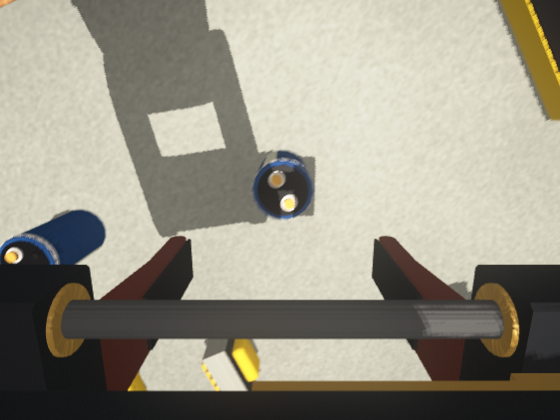

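The wrist view shows can 1's top at (283,190), close to the prediction, so it stands at about (523,-107). I'll descend and grip it.

Emit:
step_arm(targets=[[[-0.1,0.04,-0.7,0,0,0,1],[-0.06,0.03,-0.7,0,0,0,1],[0,0,-0.7,0,0,0,1],[0,0,-0.7,0,0,0,1],[0,0,-0.73,0,0,0,1]]])

```text
t: 2.65
ee_pos: [522.4, -105.4, 227.1]
orientation: [0.59, 3.086, -0.0]
ft_force: [0.6, -0.6, -0.1]
width: 88.0
grasp_force: 0.0
```

Emit:
step_arm(targets=[[[0,0,0,0,0,0,0],[0,0,0,0,0,0,0],[0,0,0,0,0,0,0],[0,0,0,0,0,0,0],[0,0,0,0,0,0,0]]])

```text
t: 3.28
ee_pos: [522.9, -105.7, 229.3]
orientation: [0.59, 3.084, -0.0]
ft_force: [-0.4, -0.3, 7.5]
width: 49.5
grasp_force: 30.0
```

Emit:
step_arm(targets=[[[0,0,0.2,0,0,0,0],[0,0,0.5,0,0,0,0],[0,0,0.5,0,0,0,0],[0,0,0.2,0,0,0,0],[0,0,0,0,0,0,0]]])

```text
t: 3.9
ee_pos: [522.5, -105.6, 298.7]
orientation: [0.59, 3.085, -0.0]
ft_force: [-0.5, -0.4, -4.3]
width: 49.8
grasp_force: 30.0
```

Emit:
step_arm(targets=[[[0,0,0,0,0,0,0],[0,0,0,0,0,0,0],[0,0,0,0,0,0,0],[0,0,0,0,0,0,0],[0,0,0,0,0,0,0]]])

```text
t: 4.53
ee_pos: [522.5, -105.6, 298.1]
orientation: [-0.59, -3.086, 0.0]
ft_force: [0.2, 1.1, -2.2]
width: 50.0
grasp_force: 30.0
```

```bash
python3 -c "
from h import *
z=[]
for i in range(8):
    get_image('wrist'); o=readout.get_obs(); z.append(np.r_[o['ft_force'],o['moment'],o['ee_pos'],o['width'],o['joint_torque'][1:3]])
print(np.round(np.mean(z,0),3),np.round(np.std(z,0),3))"
```

```text
[-7.90000e-02  8.90000e-02 -2.98300e+00 -8.00000e-03 -5.00000e-03
 -2.00000e-02  5.22523e+02 -1.05580e+02  2.98190e+02  4.97290e+01
 -5.01200e+01 -2.11290e+01] [0.549 0.506 0.419 0.022 0.036 0.043 0.012 0.011 0.035 0.109 0.019 0.008]
```

Can 1 weighs about 3.0 N (0.30 kg), so it's likely the genuine one. I'll set it back down and weigh the other.

Emit:
step_arm(targets=[[[0,0,-0.5,0,0,0,0],[0,0,-0.5,0,0,0,0],[0,0,-0.3,0,0,0,0],[0,0,-0.08,0,0,0,0],[0,0,0,0,0,0,0]]])

```text
t: 5.55
ee_pos: [522.8, -105.6, 229.7]
orientation: [0.59, 3.085, -0.0]
ft_force: [0.1, 0.4, -2.5]
width: 49.6
grasp_force: 30.0
```

Emit:
step_arm(targets=[[[0,0,-0.01,0,0,0,0],[0,0,0,0,0,0,1],[0,0,0,0,0,0,1],[0,0,0,0,0,0,1],[0,0,0,0,0,0,1]]])

```text
t: 6.18
ee_pos: [522.6, -105.6, 228.7]
orientation: [0.59, 3.086, -0.0]
ft_force: [-0.5, 1.2, 0.7]
width: 85.7
grasp_force: 0.0
```

Emit:
step_arm(targets=[[[0,0,0.7,0,0,0,1],[0,0,0.9,0,0,0,1],[0,0,0.9,0,0,0,1],[0,-0.3,0.5,0,0,0,1],[-0.03,-0.7,0.5,0,0,0,1]]])

```text
t: 6.8
ee_pos: [521.0, -155.2, 405.0]
orientation: [0.587, 3.086, 0.0]
ft_force: [1.0, -0.7, -0.9]
width: 87.5
grasp_force: 0.0
```

Emit:
step_arm(targets=[[[-0.1,-0.92,0,0,0,0,1],[-0.1,-0.92,0,0,0,0,1],[-0.1,-0.92,0,0,0,0,1],[-0.1,-0.92,0,0,0,0,1],[0,0,0,0,0,0,1]]])

```text
t: 7.42
ee_pos: [500.4, -342.2, 403.5]
orientation: [0.595, 3.084, -0.001]
ft_force: [-0.7, -0.1, 0.1]
width: 87.5
grasp_force: 0.0
```

```bash
python3 w.py w2; python3 -c "
from h import *
im=load('w2');print(proj(im,[[501,-341,95]]),readout.get_obs()['ee_pos'])"
```

```text
(257, 169, 60, 58) ((286.3059997558594, 197.09226989746094), 29.714181900024414)
(263, 157, 45, 20) ((285.0, 174.0), 22.0908203125)
(479, 93, 69, 53) ((517.2832641601562, 117.8955078125), 38.76697540283203)
(539, 89, 21, 59) ((558.5, 118.0), 29.004409790039062)
[[568.21435499 120.28257439]] [[ 3.73136529e-01  9.27776409e-01  2.57099408e-04  1.30933024e+02]
 [ 8.99770362e-01 -3.61940500e-01  2.43746528e-01 -6.02467417e+02]
 [ 2.26235333e-01 -9.07194031e-02 -9.69838937e-01  2.44153898e+02]
 [ 0.00000000e+00  0.00000000e+00  0.00000000e+00  1.00000000e+00]]
[[283.88863762 200.96524852]] [ 500.51521867 -340.62401418  403.314272  ]
```

View pics/w2.png

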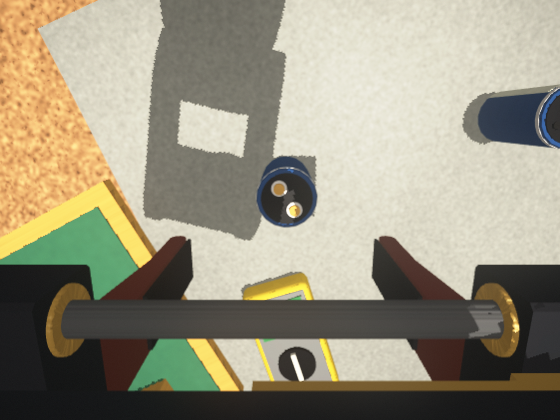

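Can 2's top is at (286.5,197.5), which puts it at about (499.5,-338.5). Next is descend, grip and lift.

Emit:
step_arm(targets=[[[-0.02,0.04,-0.7,0,0,0,1],[0,0,-0.7,0,0,0,1],[0,0,-0.7,0,0,0,1],[0,0,-0.7,0,0,0,1],[0,0,-0.7,0,0,0,1]]])

```text
t: 8.1
ee_pos: [500.3, -336.1, 227.8]
orientation: [-0.588, -3.086, -0.0]
ft_force: [-0.4, 0.4, 0.2]
width: 87.9
grasp_force: 0.0
```

Emit:
step_arm(targets=[[[0,0,0,0,0,0,0],[0,0,0,0,0,0,0],[0,0,0,0,0,0,0],[0,0,0,0,0,0,0],[0,0,0,0,0,0,0]]])

```text
t: 8.72
ee_pos: [500.4, -337.9, 229.9]
orientation: [0.59, 3.084, -0.001]
ft_force: [-0.7, 0.9, 6.0]
width: 49.9
grasp_force: 30.0
```

Emit:
step_arm(targets=[[[0,0,0.2,0,0,0,0],[0,0,0.5,0,0,0,0],[0,0,0.5,0,0,0,0],[0,0,0.2,0,0,0,0],[0,0,0,0,0,0,0]]])

```text
t: 9.35
ee_pos: [500.0, -337.6, 299.2]
orientation: [0.59, 3.085, -0.001]
ft_force: [0.3, 0.5, -2.0]
width: 49.8
grasp_force: 30.0
```

```bash
python3 -c "
from h import *
z=[]
for i in range(12):
    get_image('wrist'); o=readout.get_obs(); z.append(np.r_[o['ft_force'],o['moment'],o['ee_pos'],o['width'],o['joint_torque'][1:3]])
z=z[4:];print(np.round(np.mean(z,0),3),np.round(np.std(z,0),3))"
```

```text
[-2.33000e-01  8.00000e-03 -9.12000e-01  2.60000e-02  6.00000e-03
  1.30000e-02  4.99902e+02 -3.37497e+02  2.98111e+02  4.97340e+01
 -5.62290e+01 -2.25990e+01] [0.531 0.574 0.43  0.04  0.037 0.027 0.087 0.06  0.287 0.135 0.121 0.023]
```

Can 2 is the lighter one, at about 0.9 N against 3.0 N. I'll carry it high to beside the near nest.

Emit:
step_arm(targets=[[[0,0,0.5,0,0,0,0],[0,0,0.8,0,0,0,0],[0,0,0.7,0,0,0,0],[0.05,0.3,0,0,0,0,0],[0.1,0.6,0,0,0,0,0]]])

```text
t: 10.58
ee_pos: [507.1, -292.0, 397.8]
orientation: [-0.592, -3.085, -0.0]
ft_force: [0.2, 0.1, -1.3]
width: 49.6
grasp_force: 30.0
```

Emit:
step_arm(targets=[[[0.16,0.9,0,0,0,0,0],[0.16,0.9,0,0,0,0,0],[0.16,0.9,0,0,0,0,0],[0.16,0.9,0,0,0,0,0],[0.16,0.9,0,0,0,0,0]]])

```text
t: 11.2
ee_pos: [546.9, -65.3, 397.0]
orientation: [-0.589, -3.083, -0.0]
ft_force: [0.5, 0.6, -1.7]
width: 49.8
grasp_force: 30.0
```

Emit:
step_arm(targets=[[[0.16,0.9,0,0,0,0,0],[0.16,0.9,0,0,0,0,0],[0.16,0.9,0,0,0,0,0],[0.16,0.9,0,0,0,0,0],[0.16,0.9,0,0,0,0,0]]])

```text
t: 11.82
ee_pos: [586.6, 159.5, 396.8]
orientation: [-0.589, -3.083, 0.002]
ft_force: [1.3, -1.1, -1.6]
width: 49.8
grasp_force: 30.0
```

Emit:
step_arm(targets=[[[0.1,0.5,0,0,0,0,0],[0,0.3,-0.4,0,0,0,0],[0,0,-0.4,0,0,0,0],[0,0,0,0,0,0,0],[0,0,0,0,0,0,0]]])

```text
t: 12.45
ee_pos: [592.5, 196.7, 358.3]
orientation: [-0.591, -3.085, 0.001]
ft_force: [0.1, -0.5, -0.7]
width: 49.8
grasp_force: 30.0
```

```bash
python3 w.py w3; python3 -c "
from h import *
im=load('w3');o=readout.get_obs();print(o['ee_pos'],o['width'],proj(im,[[513.5,228,5],[513.5,228,35],[494,338,5]]))"
```

```text
(227, 339, 112, 29) ((282.5, 339.5), 55.502349853515625)
(213, 241, 139, 59) ((282.0, 296.0), 69.0290756225586)
(224, 190, 117, 74) ((281.8846130371094, 249.11538696289062), 59.52666091918945)
[[-133.04921459  280.03281007]] [[ 3.70755214e-01  9.28730611e-01  1.52829234e-04 -4.02161111e+02]
 [ 9.00915958e-01 -3.59691388e-01  2.42842629e-01 -4.80058534e+02]
 [ 2.25590354e-01 -8.98974845e-02 -9.70065686e-01  2.28721712e+02]
 [ 0.00000000e+00  0.00000000e+00  0.00000000e+00  1.00000000e+00]]
[592.68262593 196.85950485 358.9040269 ] 49.61632354672174 [[282.01866797  97.29608034]
 [282.02128413  95.24267966]
 [393.01970631  25.44419913]]
```

View pics/w3.png

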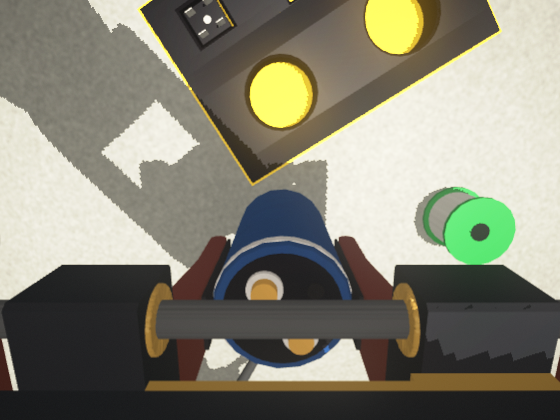

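The wrist view shows the near nest's yellow floor at about (281,95). The held can's top rim spans columns 213–352 and rows ~240–367.

```bash
cat > m3.py <<'E'
from h import *
im=load('w3'); hsv=cv2.cvtColor(im['pixels'],cv2.COLOR_RGB2HSV); tcp=np.array([592.68,196.86,358.9])
m=cv2.inRange(hsv,(22,120,90),(36,255,255)); m[:, :235]=0; m[140:]=0; m[:,330:]=0; m[:50]=0
c=max(cv2.findContours(m,0,1)[0],key=cv2.contourArea).reshape(-1,2).astype(float)
def circ(P):
    A=np.c_[2*P,np.ones(len(P))]; s=np.linalg.lstsq(A,(P**2).sum(1),rcond=None)[0]; return s[:2],np.sqrt(s[2]+s[0]**2+s[1]**2)
cen=c.mean(0); print('bbox',c.min(0),c.max(0))
up=c[c[:,1]<cen[1]]; dn=c[c[:,1]>cen[1]+10]
print('far arc z5',circ(np.array([onz(im,*p,5)[:2] for p in up])))
print('near arc z5',circ(np.array([onz(im,*p,5)[:2] for p in dn])),'z33',circ(np.array([onz(im,*p,33)[:2] for p in dn])))
# can rim
b=cv2.inRange(hsv,(100,80,30),(130,255,255)); h=max(cv2.findContours(b,0,1)[0],key=cv2.contourArea)
r=np.array([p for p in np.vstack([k.reshape(-1,2) for k in cv2.findContours(b,0,1)[0] if cv2.contourArea(k)>150]) if (p[1]>275 and p[1]<298) or p[1]>342],float)
# outer: keep leftmost/rightmost per row, lowest per column
o=[]
for y in range(275,299):
    x=np.where(b[y,200:365])[0]+200; o+= [(x.min(),y),(x.max()+1,y)]
for x in range(235,330):
    y=np.where(b[340:380,x])[0]
    if len(y): o.append((x,340+y.max()+1))
q,R=circ(np.array([onz(im,*p,tcp[2]-133)[:2] for p in o])); print('can rim',q,R,'minus tcp',q-tcp[:2])
E
python3 m3.py
```

```text
bbox [249.  61.] [312. 127.]
far arc z5 (array([511.2406769 , 227.61915599]), np.float64(28.077313496983013))
near arc z5 (array([511.0818913 , 227.52267016]), np.float64(28.1175877146989)) z33 (array([512.67000394, 227.00763224]), np.float64(25.75699844512646))
can rim [589.89426235 197.68454481] 24.298976521265665 minus tcp [-2.78573765  0.82454481]
```

```bash
cat >> m3.py <<'E'
for z in (215,220,226,230): 
  L=[onz(im,*p,z)[:2] for p in ((213,296),(352,296),(282,367),(282,250))]; n=np.array([.9288,-.3706]); 
  q,R=circ(np.array([onz(im,*p,z)[:2] for p in o]))
  print(z,np.linalg.norm(L[1]-L[0]),np.linalg.norm(L[3]-L[2]),'perp off',((L[2]+L[3])/2-tcp[:2])@n,'fit',R,(q-tcp[:2])@n,((L[0]+L[1])/2-tcp[:2])@np.array([.37,.929]))
E
python3 m3.py|tail -4
python3 -c "
import cv2;i=cv2.imread('pics/w3.png')[225:380,200:365];cv2.imwrite('pics/c3.png',cv2.resize(i,None,fx=3.5,fy=3.5,interpolation=2))"
```

```text
215 52.89317207509954 50.00340887943058 perp off 4.871520095205887 fit 26.65086854495156 3.3418231751516916 -0.26702846345515946
220 50.752012025881896 47.979228872504216 perp off 1.9496000669120723 fit 25.572018992805212 0.48182656350293745 -0.27264551708824514
226 48.18261996682075 45.550212864192694 perp off -1.556703967040505 fit 24.27739953022255 -2.9501693704753134 -0.2793859814480591
230 46.469691927446675 43.93086885865158 perp off -3.8942399896754507 fit 23.41431988849531 -5.238166659795078 -0.2838796243545843
```

View pics/c3.png

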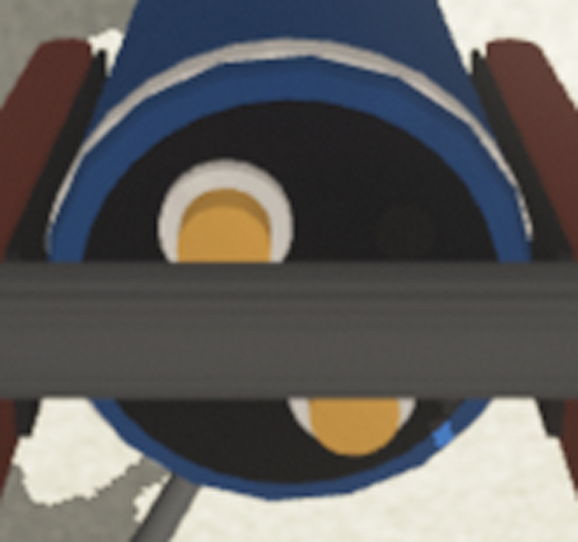

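Emit:
step_arm(targets=[[[-0.53,0.2,0,0,0,0,0],[-0.53,0.2,-0.3,0,0,0,0],[-0.54,0.21,-0.6,0,0,0,0],[0,0,-0.6,0,0,0,0],[0,0,-0.28,0,0,0,0]]])

```text
t: 13.12
ee_pos: [512.4, 227.7, 269.2]
orientation: [-0.59, -3.085, 0.0]
ft_force: [0.2, 1.1, -0.1]
width: 49.6
grasp_force: 30.0
```

Emit:
step_arm(targets=[[[0,0,0,0,0,0,0],[0,0,-0.04,0,0,0,0],[0,0,-0.04,0,0,0,0],[0,0,-0.04,0,0,0,0],[0,0,-0.04,0,0,0,0]]])

```text
t: 13.75
ee_pos: [512.6, 227.9, 261.8]
orientation: [0.59, 3.085, 0.0]
ft_force: [-0.1, 0.4, -0.6]
width: 49.3
grasp_force: 30.0
```

```bash
cat > f.py <<'E'
from h import *
z=[]
for i in range(4):
    get_image('top'); o=readout.get_obs(); z.append(np.r_[o['ft_force'],o['moment'],o['ee_pos'],o['width']])
print(np.round(np.mean(z,0),3))
E
python3 f.py; python3 -c "
from h import *
shot('scene','s1')
im=cv2.imread('pics/s1.png')[150:250,340:470]; cv2.imwrite('pics/c4.png',cv2.resize(im,None,fx=5,fy=5,interpolation=2))"
```

```text
[-2.14000e-01 -3.36000e-01 -1.22900e+00 -1.00000e-03  3.10000e-02
 -1.00000e-03  5.12475e+02  2.27897e+02  2.61550e+02  4.97960e+01]
```

Emit:
step_arm(targets=[[[0,0,-0.04,0,0,0,0],[0,0,-0.04,0,0,0,0],[0,0,-0.04,0,0,0,0],[0,0,-0.02,0,0,0,0],[0,0,0,0,0,0,0]]])

```text
t: 14.62
ee_pos: [512.5, 227.9, 254.6]
orientation: [-0.59, -3.086, 0.0]
ft_force: [0.1, 0.4, -1.2]
width: 49.3
grasp_force: 30.0
```

```bash
python3 f.py
```

```text
[ 3.50000e-01 -2.83000e-01 -1.38300e+00 -2.20000e-02 -4.00000e-03
 -7.00000e-03  5.12532e+02  2.27933e+02  2.54682e+02  4.95690e+01]
```

It's in the hole with no contact, so I'll go on down (floor expected at TCP z ≈ 233–234).

Emit:
step_arm(targets=[[[0,0,-0.08,0,0,0,0],[0,0,-0.08,0,0,0,0],[0,0,-0.08,0,0,0,0],[0,0,-0.06,0,0,0,0],[0,0,0,0,0,0,0]]])

```text
t: 15.45
ee_pos: [512.4, 227.9, 239.3]
orientation: [-0.59, -3.085, 0.0]
ft_force: [0.3, -0.3, -1.3]
width: 49.9
grasp_force: 30.0
```

```bash
python3 f.py
```

```text
[ 2.50000e-02  2.92000e-01 -1.70300e+00 -1.30000e-02  1.10000e-02
  6.00000e-03  5.12553e+02  2.27943e+02  2.39681e+02  4.97960e+01]
```

Emit:
step_arm(targets=[[[0,0,-0.04,0,0,0,0],[0,0,-0.03,0,0,0,0],[0,0,-0.02,0,0,0,0],[0,0,-0.01,0,0,0,0],[0,0,0,0,0,0,0]]])

```text
t: 16.27
ee_pos: [512.5, 227.9, 234.9]
orientation: [-0.59, -3.086, 0.0]
ft_force: [-1.8, -1.5, 2.1]
width: 50.0
grasp_force: 30.0
```

```bash
python3 f.py
```

```text
[-1.50400e+00 -1.06400e+00  4.01900e+00 -1.97000e-01  3.07000e-01
 -1.00000e-03  5.12502e+02  2.27884e+02  2.34890e+02  4.96800e+01]
```

Emit:
step_arm(targets=[[[0,0,0,0,0,0,0.7],[0,0,0,0,0,0,0.8],[0,0,0,0,0,0,1],[0,0,0,0,0,0,1],[0,0,0,0,0,0,1]]])

```text
t: 17.1
ee_pos: [512.5, 227.9, 234.6]
orientation: [-0.59, -3.086, 0.0]
ft_force: [1.7, -0.1, 0.3]
width: 87.8
grasp_force: 0.0
```

Emit:
step_arm(targets=[[[0,0,0.3,0,0,0,1],[0,0,0.6,0,0,0,1],[0,0,0.8,0,0,0,1],[0,0,0.8,0,0,0,1],[0,0,0.8,0,0,0,1]]])

```text
t: 17.73
ee_pos: [512.2, 227.8, 402.1]
orientation: [0.59, 3.085, 0.001]
ft_force: [0.5, 0.8, -0.6]
width: 87.9
grasp_force: 0.0
```

Emit:
step_arm(targets=[[[0.9,-0.6,0,0,0,0,1],[0.7,-0.6,0,0,0,0,1],[0,-0.8,0,0,0,0,1],[0,0,0,0,0,0,1],[0,0,0,0,0,0,1]]])

```text
t: 18.35
ee_pos: [592.4, 128.1, 400.4]
orientation: [0.591, 3.085, 0.001]
ft_force: [-0.5, 0.1, -0.0]
width: 87.7
grasp_force: 0.0
```

```bash
python3 w.py w4; python3 -c "
from h import *
shot('top','t2');w=load('w4')['pixels'][:260];b=load('t2')['pixels'][230:330,90:230]
b=cv2.resize(b,(560,400))[:330]
cv2.imwrite('pics/c5.png',cv2.cvtColor(np.vstack([w,b]),cv2.COLOR_RGB2BGR))
a=load('t2');print(proj(a,[[512,228,100],[522.7,-106,95]])-[[0,0],[0,0]])"
```

```text
(0, 200, 24, 54) ((1.5, 226.5), 26.542518615722656)
(0, 179, 82, 66) ((39.69773483276367, 205.7833709716797), 41.70530700683594)
(321, 46, 39, 51) ((345.5, 69.5), 27.10175895690918)
(334, 18, 68, 73) ((367.3809509277344, 53.89682388305664), 36.50206756591797)
[[-10.72670951 229.99998926]] [[ 3.70394321e-01  9.28873575e-01  1.38891506e-03 -3.38663544e+02]
 [ 9.00725904e-01 -3.59534769e-01  2.43777761e-01 -5.15124271e+02]
 [ 2.26938083e-01 -8.90428664e-02 -9.69830127e-01  2.62401465e+02]
 [ 0.00000000e+00  0.00000000e+00  0.00000000e+00  1.00000000e+00]]
[[164.24686826 259.9015045 ]
 [311.82429084 253.3608414 ]]
```

View pics/c5.png

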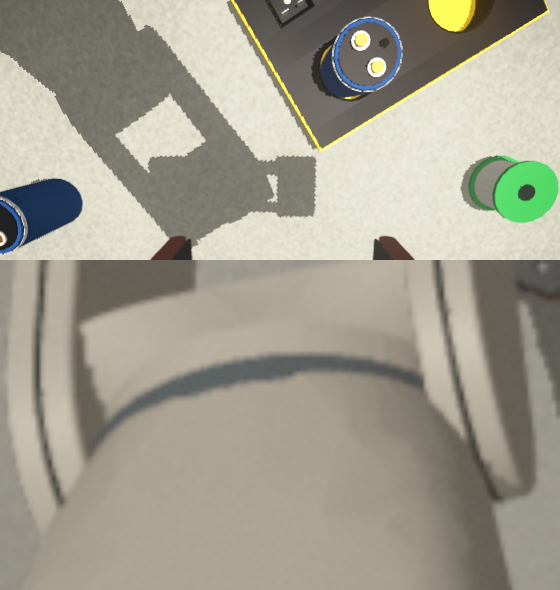

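The light can stands upright in its nest, with its top at about (368,54) in the wrist view. I'll check its height and centring numerically.

```bash
python3 -c "
from h import *
im=load('w4');hsv=cv2.cvtColor(im['pixels'],cv2.COLOR_RGB2HSV)
m=cv2.inRange(hsv,(100,80,30),(130,255,255))
c=[k for k in cv2.findContours(m,0,1)[0] if cv2.boundingRect(k)[0] in(334,)][0].reshape(-1,2)
c=c[(c[:,0]>350)|(c[:,1]<50)]
for z in (95,100,110,130):
  P=np.array([onz(im,*p,z)[:2] for p in c]);A=np.c_[2*P,np.ones(len(P))];s=np.linalg.lstsq(A,(P**2).sum(1),rcond=None)[0];print(z,s[:2],np.sqrt(s[2]+s[0]**2+s[1]**2))
"
```

```text
95 [511.21294551 228.73212839] 24.718948439452824
100 [511.53975753 227.40133414] 24.28608925628049
110 [512.19338158 224.73974565] 23.420370889931892
130 [513.50062969 219.41656865] 21.68893415725418
```

The can is centred and at floor height, so it's fully home. Going back for the heavy can.

Emit:
step_arm(targets=[[[-0.28,-0.93,0,0,0,0,1],[-0.28,-0.93,0,0,0,0,1],[-0.28,-0.93,0,0,0,0,1],[-0.28,-0.93,0,0,0,0,1],[-0.28,-0.95,0,0,0,0,1]]])

```text
t: 19.08
ee_pos: [522.2, -105.9, 400.0]
orientation: [0.587, 3.086, 0.0]
ft_force: [-0.4, -0.8, -0.0]
width: 87.8
grasp_force: 0.0
```

Emit:
step_arm(targets=[[[0,0,-0.7,0,0,0,1],[0,0,-0.7,0,0,0,1],[0,0,-0.7,0,0,0,1],[0,0,-0.7,0,0,0,1],[0,0,-0.64,0,0,0,1]]])

```text
t: 19.7
ee_pos: [522.8, -104.6, 226.7]
orientation: [0.587, 3.086, 0.0]
ft_force: [0.3, 0.5, 0.0]
width: 87.6
grasp_force: 0.0
```

Emit:
step_arm(targets=[[[0,0,0,0,0,0,0],[0,0,0,0,0,0,0],[0,0,0,0,0,0,0],[0,0,0,0,0,0,0],[0,0,0,0,0,0,0]]])

```text
t: 20.32
ee_pos: [522.9, -105.7, 228.7]
orientation: [0.59, 3.084, 0.0]
ft_force: [0.8, -0.4, 6.2]
width: 49.8
grasp_force: 30.0
```

Emit:
step_arm(targets=[[[0,0,0.3,0,0,0,0],[0,0,0.6,0,0,0,0],[0,0,0.6,0,0,0,0],[0,0,0.6,0,0,0,0],[0,0,0.35,0,0,0,0]]])

```text
t: 20.95
ee_pos: [522.5, -105.6, 352.1]
orientation: [0.59, 3.084, -0.0]
ft_force: [-0.5, 0.0, -3.3]
width: 50.0
grasp_force: 30.0
```

Emit:
step_arm(targets=[[[0.05,0.4,0,0,0,0,0],[0.12,0.8,0,0,0,0,0],[0.12,0.9,0,0,0,0,0],[0.12,0.9,0,0,0,0,0],[0.1,0.5,0,0,0,0,0]]])

```text
t: 21.58
ee_pos: [547.7, 71.3, 350.0]
orientation: [-0.588, -3.085, 0.0]
ft_force: [-0.3, 0.3, -3.2]
width: 49.7
grasp_force: 30.0
```

Emit:
step_arm(targets=[[[0,0,0,0,0,0,0],[0,0,0,0,0,0,0],[0,0,0,0,0,0,0],[0,0,0,0,0,0,0],[0,0,0,0,0,0,0]]])

```text
t: 22.2
ee_pos: [548.0, 68.9, 350.2]
orientation: [-0.591, -3.085, 0.0]
ft_force: [0.2, -0.2, -3.1]
width: 49.6
grasp_force: 30.0
```

```bash
python3 f.py; python3 -c "
from h import *
im=shot('scene','s9'); print(proj(im,[[548,70,217],[548,70,122],[512,228,100]]))"
```

```text
[-5.47000e-01  5.10000e-01 -2.62800e+00  2.00000e-03  1.60000e-02
  1.70000e-02  5.48015e+02  6.91700e+01  3.50200e+02  4.96410e+01]
[[335.17578823 165.88793761]
 [332.05548042 193.4108124 ]
 [396.07973599 194.65378556]]
```

View pics/s9.png

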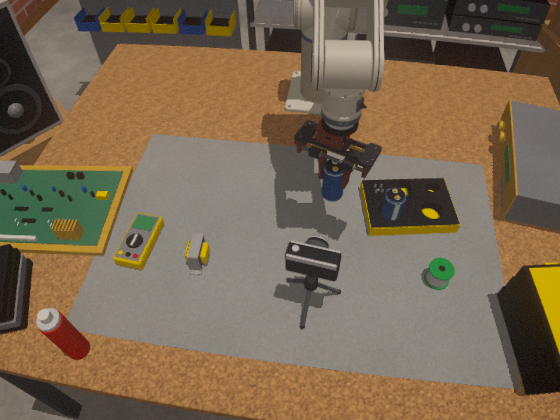

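The scene view shows the heavy can held upright at about (333,182) in front of the lens. The light one is seated in the tray at (396,203), and the bystanders are undisturbed. Handing in.

```bash
python3 -c "
from workcell import ctrl
print(ctrl.close_job())"
```

```text
the job is handed in; nothing more can be done
None
```

I handed in the job: the lighter can (about 1 N) is seated and released in a big round nest, and the heavier one (about 3 N) is held upright and still in front of the lens, about 18 cm out by my measurements; the hand-in gave no verdict.

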